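# Reagent changeover: load two fresh bottles, show the spent one to the scanner

## Task

Change over the reagents in the cooling block: put the two fresh white bottles that stand on the worktop (one red-capped, one blue-capped) down into the block's two empty wells. Then draw the spent amber bottle with the black cap out of the block and show it to the barcode scanner so that it can be booked out: upright in the air, its barcode at the height of the scanner's window, in line with it and facing it squarely, about 10 cm off, and finish while still holding it there. Keep all bottles upright, and leave the other blue-capped bottle in the block and everything else where it is.

Things in the scene. Friction and masses are not known exactly. Their poses are not given: they have to be found in the camera images.
- red_bottle: fresh reagent bottle, white with a red ribbed cap: body 27 mm in diameter up to 44 mm, shoulder, cap 22 mm in diameter, 66 mm tall in all, about 35 g. Stands upright on the worktop. Its origin is the centre of its underside, z up its axis. 
- blue_bottle: fresh reagent bottle, white with a blue ribbed cap: body 26 mm in diameter up to 41 mm, shoulder, cap 22 mm in diameter, 62 mm tall in all, about 35 g. Stands upright on the worktop. Its origin is the centre of its underside, z up its axis. 
- amber_bottle: spent reagent bottle, amber brown, black cap: body 29 mm in diameter up to 47 mm, cap 24 mm wide, 70 mm tall in all, about 35 g. Stands in a well of the block, its lowest 24 mm inside. Its origin is the centre of its underside, z up its axis. A white barcode label, 6 to 38 mm above the underside, covers less than half of its round; its middle faces along the bottle's -x axis.
- barcode (a point): middle of the barcode on the amber bottle: on its surface, 14.5 mm from its axis along its -x, 20 mm above its underside. Axes as the bottle's: -x points straight out of the barcode.
- kept_bottle: a second white bottle with a blue cap, 62 mm tall, 26 mm in diameter, that already stands in a well of the block and stays there. Its origin is the centre of its underside, z up its axis. 
- cooling_block: cooling block, fixed: white housing 238 mm long (its y), aluminium insert, top 44 mm above the worktop; control panel 36 mm wide, 42 mm high along its near side (-x). Origin: on the worktop under the middle of the wells. Four wells in a row along y, 56 mm apart, 31 mm in diameter, 24 mm deep (floor 20 mm above the worktop), rims chamfered. Two hold the amber and the kept bottle, two are empty.
- well_0 (a point): centre of the mouth of a well of the cooling block, at the top of the insert (44 mm above the worktop); well 0 of 0 to 3, at y = -84 mm in the block's frame
- well_1 (a point): centre of the mouth of a well of the cooling block, at the top of the insert (44 mm above the worktop); well 1 of 0 to 3, at y = -28 mm in the block's frame
- well_2 (a point): centre of the mouth of a well of the cooling block, at the top of the insert (44 mm above the worktop); well 2 of 0 to 3, at y = +28 mm in the block's frame
- well_3 (a point): centre of the mouth of a well of the cooling block, at the top of the insert (44 mm above the worktop); well 3 of 0 to 3, at y = +84 mm in the block's frame
- scanner: hands-free barcode scanner, fixed to the worktop: round foot 80 mm in diameter, a thin neck and a dark head 68 mm wide, 64 mm high and 46 mm deep, top 182 mm above the worktop. Origin: under the middle of the foot. It looks along its own -x, level.
- window (a point): centre of the scanner's dark red window, 150 mm above the worktop. Axes as the scanner's: -x points straight out of the window, level.
- desk_reader: grey desk-top strip reader, fixed, 186 mm deep, 151 mm wide, 187 mm high: an obstacle between the cooling block and the scanner, higher than the carried bottles need be; origin at the centre of its underside
- timer: white kitchen-type timer with a red knob, 62 x 62 x 35 mm, bystander; origin at the centre of its underside
- small_rack: small white tube rack with one red-capped tube, 55 x 78 x 94 mm, bystander behind the cooling block; origin at the centre of its underside
- film_strip: white cuvette strip, 126 x 24 x 12 mm, bystander between reader and roller mixer
Things that resemble listed ones, but are neither listed nor needed, are in the scene too. Leave any purple or turquoise look-alike of the red_bottle alone.

How it is judged:
On the way, in this order (a step that is already met when the one before it is completed fails the run):
1. both fresh bottles stand down in wells of the block and are let go, the amber bottle still in its well (((horizontal distance between red_bottle and well_0 below 0.005 m and height (world z) of red_bottle below 0.024 m) or (horizontal distance between red_bottle and well_1 below 0.005 m and height (world z) of red_bottle below 0.024 m) or (horizontal distance between red_bottle and well_2 below 0.005 m and height (world z) of red_bottle below 0.024 m) or (horizontal distance between red_bottle and well_3 below 0.005 m and height (world z) of red_bottle below 0.024 m)) and angle between each of red_bottle, blue_bottle's own z axis and vertical below 0.1 rad and contact force between the fingers and red_bottle below 0.1 N and ((horizontal distance between blue_bottle and well_0 below 0.005 m and height (world z) of blue_bottle below 0.024 m) or (horizontal distance between blue_bottle and well_1 below 0.005 m and height (world z) of blue_bottle below 0.024 m) or (horizontal distance between blue_bottle and well_2 below 0.005 m and height (world z) of blue_bottle below 0.024 m) or (horizontal distance between blue_bottle and well_3 below 0.005 m and height (world z) of blue_bottle below 0.024 m)) and contact force between the fingers and blue_bottle below 0.1 N and distance of amber_bottle from where it was at the start of the episode below 0.012 m), for 0.2 s.
2. the amber bottle is held in front of the scanner, upright, its barcode facing the window (x of barcode in the frame of window between -0.135 and -0.065 m and y of barcode in the frame of window between -0.022 and 0.022 m and z of barcode in the frame of window between -0.02 and 0.02 m and x of window in the frame of barcode below -0.05 m and y of window in the frame of barcode between -0.04 and 0.04 m and angle between amber_bottle's own z axis and vertical below 0.17 rad and height (world z) of amber_bottle above 0.1 m and contact force between the fingers and amber_bottle above 0.5 N and contact force between scanner and amber_bottle below 0.05 N), for 0.3 s.
At the end, for the whole second after the job is handed in: Both fresh bottles stand released in wells (5 mm off centre, 4 mm off the floor at most), kept bottle untouched; the amber one is held still, within 10 degrees of upright, its barcode 65-135 mm before the window, within 22 mm sideways and 20 mm in height, facing it to about 20 degrees (all of step 2 and ((horizontal distance between red_bottle and well_0 below 0.005 m and height (world z) of red_bottle below 0.024 m) or (horizontal distance between red_bottle and well_1 below 0.005 m and height (world z) of red_bottle below 0.024 m) or (horizontal distance between red_bottle and well_2 below 0.005 m and height (world z) of red_bottle below 0.024 m) or (horizontal distance between red_bottle and well_3 below 0.005 m and height (world z) of red_bottle below 0.024 m)) and angle between each of red_bottle, blue_bottle's own z axis and vertical below 0.1 rad and contact force between the fingers and red_bottle below 0.1 N and ((horizontal distance between blue_bottle and well_0 below 0.005 m and height (world z) of blue_bottle below 0.024 m) or (horizontal distance between blue_bottle and well_1 below 0.005 m and height (world z) of blue_bottle below 0.024 m) or (horizontal distance between blue_bottle and well_2 below 0.005 m and height (world z) of blue_bottle below 0.024 m) or (horizontal distance between blue_bottle and well_3 below 0.005 m and height (world z) of blue_bottle below 0.024 m)) and contact force between the fingers and blue_bottle below 0.1 N and linear speed of each of red_bottle, blue_bottle below 0.02 m/s and linear speed of amber_bottle below 0.03 m/s and distance of kept_bottle from where it was at the start of the episode below 0.012 m); the arm keeps its last pose, push and grip.
It fails at once if a reagent bottle is tipped over or tilted far (more than about 35 degrees) (angle between any of red_bottle, blue_bottle, amber_bottle, kept_bottle's own z axis and vertical above 0.6 rad).
It fails at once if the kept bottle is pulled out or pushed about (distance of kept_bottle from where it was at the start of the episode above 0.015 m).
It fails at once if a bystander (timer, tube rack, cuvette strip) is pushed away (distance of any of timer, small_rack, film_strip from where it was at the start of the episode above 0.03 m).
It also fails if it takes over 72 s, if anything falls off the work surface, if the arm or the gripper's body presses on something with over 40 N, if the wrist force passes 120 N, or if a joint passes its speed limit or range.

## Robot

A 6-joint arm with a two-finger parallel gripper is mounted at the origin on a cart in front of the work surface, level with it; the furniture and walls round the work are solid. World frame = base frame: x ahead of the robot, y to its left, z up, the work surface at z = 0. Lengths are in m, angles in rad, forces in N, time in s.
With the tool pointing down it reaches from about 0.3 to 0.85 m from the base axis. Payload 4.2 kg.
Tool frame: the origin (TCP) lies midway between the tips of the shut fingers; the grasp point (between the pads) lies 19 mm behind it; z points along the fingers, y is the line along which they close (so a half turn about z gives the same grasp; the last joint's range is limited). The gripper opens to 91 mm and grips with 3 to 60 N. Pads are 32 mm wide; open, the fingers measure 118 mm over their backs; the gripper's body (76 mm by 178 mm) begins 60 mm behind the grasp point.
Start: joints at [-1.303, 0.32, 1.565, -0, 1.257, -0.02], TCP at [0.163, -0.551, 0.214] pointing down, gripper open.
Joint ranges: [-3.11, 3.11], [-0.84, 2.01], [0.21, 2.61], [-1.34, 4.49], [0.05, 2.63], [-2.56, 2.56]. Speed limits (rad/s): [2.57, 2.57, 3.14, 3.14, 3.14, 3.14].

## Interface

Orientations are given as a unit quaternion [w, x, y, z].
In Python, from cell import robot gives the robot as it stands.
- The arm moves only by the shell command python3 -m crank 'ROWS' [OPENING]. ROWS is a JSON object of lists of equal length, an entry for each row: "offset": the shift along the tool's x, y, z in mm, a list of three; "roll": the turn about the tool's z in degrees. In form: {"offset": [[tx, ty, tz], ...], "roll": [roll, ...]}. A call has 1 to 12 rows; each row is the pose to reach, as a shift and turn from the pose commanded when the call began, along the tool's axes at that moment; what a row does not reach only later rows make up. A row lasts 1/12 s, in which the tool goes at most 41.7 mm and 7.16 degrees, less where a joint would pass 70% of its speed; a pose out of reach is approached as far as the arm can. A call with a gripper value outside its range is refused whole. OPENING is the finger opening in mm, from 0 to 91.2, set as the call begins (- or left out, the last holds). The fingers move at their own pace and stop on an object; the grip force is fixed at half the most. Time passes only in rows, so rows that repeat a pose let the fingers close. It gives the time, the measured TCP pose, the force, the opening and the grip force at its end, in the units of the state.
- robot.observe(): the state, without advancing time (a new reading comes with each control period).
- robot.get_image(name): name is "scene" or "top"; returns the picture (480x640x3 uint8, red, green, blue); there is no depth.
- robot.camera_info(name): a dict with "fx", "fy", "cx", "cy" (pixels), "distortion" ([k1, k2, p1, p2, k3] as OpenCV has them; the pictures are not rectified), "R" (3x3) and "t" (3): a world point X has camera coordinates R X + t. Camera axes: x right, y down, z forward; pixel columns grow to the right and rows downward; lengths in m; the calibration is good to about 2 mm. A picture is of the moment at which its call begins. camera_info takes no time and is no camera call.
- robot.finish_job(): hands the job in; it is judged then, once.
The state is a dict: "time": time; "qpos": joint angles; "qd": joint speeds; "joint_torque": joint torques, N m; "eef_pos": TCP position; "tool_rot": TCP orientation; "ft_force": force on the tool from outside, world axes, zero at the start; "wrist_torque": the same for the moment, N m; "finger_gap": opening from 0.0 (shut) to 1.0 (fully open); "grasp_force": force on a finger pad.
Only numpy, scipy, OpenCV 4.12 (cv2) and the standard library are available. Lean on these libraries where they do the work, as an engineer would, in place of code of your own. Each camera call takes 0.05 s, during which the arm holds its last target. There are 200 camera calls.

## Working session

There is one attempt and no reset: what is moved stays moved. The work goes in short steps, Python scripts to look and compute and a shell command to move; the robot and the scene stay as the last step left them, time stands still between calls to the robot, and variables do not carry over. Pictures are saved under pics/ and viewed, at most 10 in all, crops included, and the job is handed in when it is done.

```bash
mkdir -p pics; python3 - <<'E'
from cell import robot
import cv2
for n in("scene","top"):
    im=robot.get_image(n); cv2.imwrite(f"pics/{n}0.png",im[:,:,::-1])
    c=robot.camera_info(n); print(n,c)
print(robot.observe())
E
```

```text
scene {'fx': 599.1782295459852, 'fy': 599.1782295459852, 'cx': 324.49244570747203, 'cy': 245.84190530321305, 'distortion': array([-0.01347389,  0.        ,  0.        ,  0.        ,  0.        ]), 'R': array([[-0.50050327, -0.86559436,  0.01558422],
       [-0.66436212,  0.37248061, -0.64798238],
       [ 0.55508508, -0.33467087, -0.76149587]]), 't': array([0.27942831, 0.43795302, 1.27080318])}
top {'fx': 450.93873390082604, 'fy': 450.93873390082604, 'cx': 320.0800045290796, 'cy': 233.69003947562328, 'distortion': array([-0.05305195,  0.        ,  0.        ,  0.        ,  0.        ]), 'R': array([[ 0.03016517, -0.99909827,  0.02987841],
       [-0.98855186, -0.03424119, -0.14694474],
       [ 0.1478353 , -0.02510375, -0.98869334]]), 't': array([-0.01618962,  0.5873025 ,  1.18850762])}
{'time': 0.1, 'qpos': array([-1.30299908e+00,  3.20228587e-01,  1.56551867e+00, -2.50666648e-05,
        1.25741083e+00, -2.00002310e-02]), 'qd': array([-0.00195944,  0.00023055, -0.00312155,  0.00099027, -0.00125014,
        0.0014545 ]), 'joint_torque': array([ 1.26347521e-03, -4.13330734e+01, -2.32510400e+01,  7.29765440e-02,
        4.22759447e-02, -6.70433701e-05]), 'eef_pos': array([ 0.1630852 , -0.55092931,  0.2132189 ]), 'tool_rot': array([-7.75242179e-04,  9.89663571e-01,  1.43406426e-01, -1.08557826e-04]), 'ft_force': array([1.00529174, 0.24794949, 0.51823279]), 'wrist_torque': array([0.01435335, 0.0232495 , 0.00039609]), 'grasp_force': 0.0, 'finger_gap': 1.0018597284047273}
```

View pics/scene0.png

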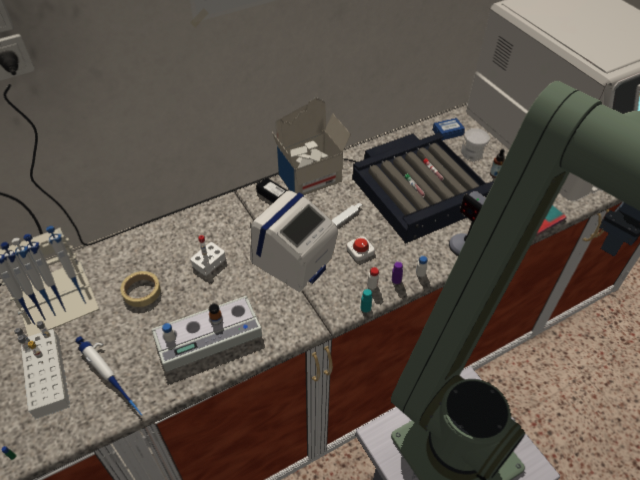

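View pics/top0.png

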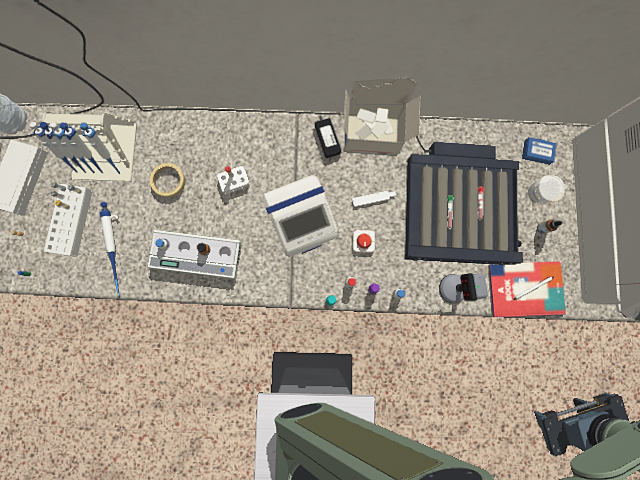

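```bash
cat > h.py <<'E'
from cell import robot
import cv2,numpy as np
from scipy.spatial.transform import Rotation as Rn
C={n:robot.camera_info(n) for n in("scene","top")}
def K(n): c=C[n];return np.array([[c['fx'],0,c['cx']],[0,c['fy'],c['cy']],[0,0,1]])
def ray(n,uv):
    c=C[n];p=cv2.undistortPoints(np.array([[uv]],float),K(n),c['distortion'])[0,0]
    d=c['R'].T@np.array([*p,1]);return -c['R'].T@c['t'],d/np.linalg.norm(d)
def plane(n,uv,z): o,d=ray(n,uv);return o+d*(z-o[2])/d[2]
def proj(n,X): c=C[n];return cv2.projectPoints(np.array(X,float).reshape(-1,3),cv2.Rodrigues(c['R'])[0],c['t'],K(n),c['distortion'])[0][:,0]
def tri(a,b):
    o1,d1=ray("scene",a);o2,d2=ray("top",b)
    s=np.linalg.lstsq(np.c_[d1,-d2],o2-o1,rcond=None)[0];p,q=o1+s[0]*d1,o2+s[1]*d2
    return (p+q)/2,np.linalg.norm(p-q)
def rgb(n): return robot.get_image(n)
def mask(im,col):
    h=cv2.cvtColor(im,cv2.COLOR_RGB2HSV);H,S,V=[h[...,i].astype(int) for i in range(3)]
    return {'red':((H<8)|(H>172))&(S>140)&(V>70),'blue':(H>100)&(H<118)&(S>110)&(V>70)}[col].astype(np.uint8)
def blobs(m,box,amin=6):
    x0,y0,x1,y1=box;q=np.zeros_like(m);q[y0:y1,x0:x1]=m[y0:y1,x0:x1]
    n,l,s,c=cv2.connectedComponentsWithStats(q)
    return [(c[i].round(1).tolist(),s[i].tolist()) for i in range(1,n) if s[i,4]>=amin]
E
python3 - <<'E'
from h import *
t=cv2.imread("pics/top0.png");s=cv2.imread("pics/scene0.png")
def crop(im,x,y,w,h): return cv2.resize(im[y:y+h,x:x+w],(400,300),interpolation=cv2.INTER_CUBIC)
o=np.vstack([np.hstack([crop(t,145,222,100,75),crop(t,430,252,80,60)]),np.hstack([crop(s,150,290,120,90),crop(s,440,180,80,60)])])
cv2.imwrite("pics/crops.png",o)
T=t[:,:,::-1].copy();S=s[:,:,::-1].copy()
for c,bt,bs in(('red',(340,270,362,295),(365,262,385,295)),('blue',(388,282,410,302),(410,250,432,285)),('blue',(150,236,172,252),(158,318,180,340))):
    print(c,blobs(mask(T,c),bt),blobs(mask(S,c),bs))
E
```

```text
red [([351.6, 281.8], [348, 279, 8, 7, 45])] [([374.0, 271.2], [370, 267, 9, 9, 53])]
blue [([400.6, 293.0], [397, 290, 8, 7, 41])] [([423.0, 259.0], [420, 257, 7, 5, 31])]
blue [([159.2, 242.6], [156, 239, 8, 8, 45])] [([166.2, 326.8], [163, 324, 8, 7, 44])]
```

View pics/crops.png

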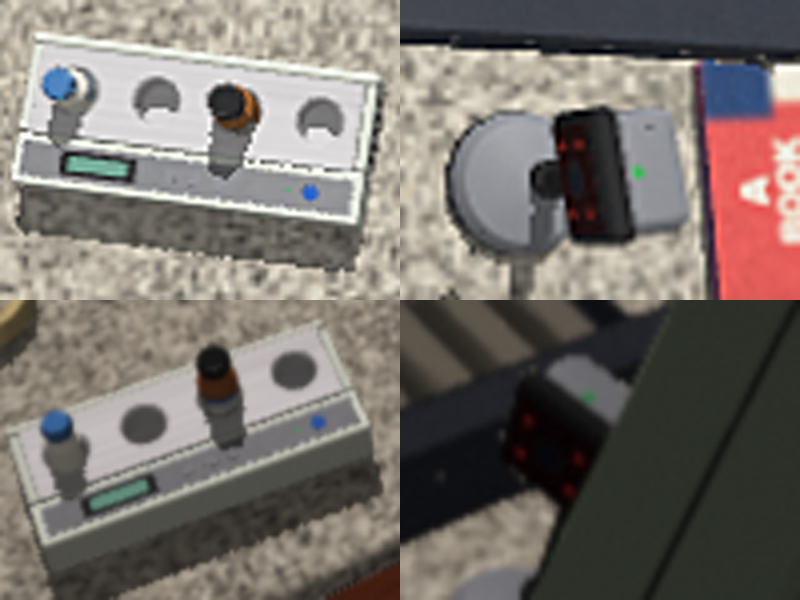

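```bash
python3 - <<'E'
from h import *
np.set_printoptions(precision=4,suppress=True)
for n,s,t in(('red',(374,271.2),(351.6,281.8)),('blue',(423,259),(400.6,293)),('kept',(166.2,326.8),(159.2,242.6)),('ambercap',(213.9,308.6),(203,248)),('w2',(192.9,327.4),(184.2,247.1)),('w0',(238.2,311.2),(225,252.2)),
 ('win',(469.4,211.2),(465.6,288))):
    p,e=tri(s,t);z={'w2':.044,'w0':.044,'win':.15,'kept':.075,'ambercap':.083}.get(n,.058)
    print(n,p,round(e,4),'planes',plane('scene',s,z),plane('top',t,z))
a,b=[plane('top',u,.182) for u in((472.6,273.4),(477,300))];d=a-b;print('bezel',a,b,np.degrees(np.arctan2(d[1],d[0])))
a,b=[plane('top',u,.044) for u in((155,231.4),(239,241))];d=b-a;print('block edge',a,b,np.degrees(np.arctan2(d[1],d[0])))
S=cv2.imread("pics/scene0.png");cv2.imwrite("pics/amb.png",cv2.resize(S[298:340,195:237],(588,588),interpolation=cv2.INTER_CUBIC))
E
```

```text
red [ 0.4585 -0.0849  0.0584] 0.0006 planes [ 0.4586 -0.0854  0.058 ] [ 0.4587 -0.0847  0.058 ]
blue [ 0.4323 -0.218   0.055 ] 0.002 planes [ 0.4301 -0.2171  0.058 ] [ 0.4328 -0.2165  0.058 ]
kept [0.5443 0.4278 0.0774] 0.0009 planes [0.5463 0.428  0.075 ] [0.5443 0.4282 0.075 ]
ambercap [0.5346 0.312  0.0796] 0.0041 planes [0.5337 0.3141 0.083 ] [0.5331 0.3095 0.083 ]
w2 [0.5387 0.3712 0.0392] 0.0005 planes [0.5357 0.372  0.044 ] [0.538  0.3697 0.044 ]
w0 [0.5283 0.2591 0.0394] 0.0003 planes [0.5252 0.2599 0.044 ] [0.528  0.2584 0.044 ]
win [ 0.448  -0.3621  0.1451] 0.001 planes [ 0.445  -0.3578  0.15  ] [ 0.4475 -0.3608  0.15  ]
bezel [ 0.4821 -0.3673  0.182 ] [ 0.4182 -0.3772  0.182 ] 8.756061761914657
block edge [0.5782 0.4525 0.044 ] [0.5598 0.2223 0.044 ] -94.57357258243744
```

View pics/amb.png

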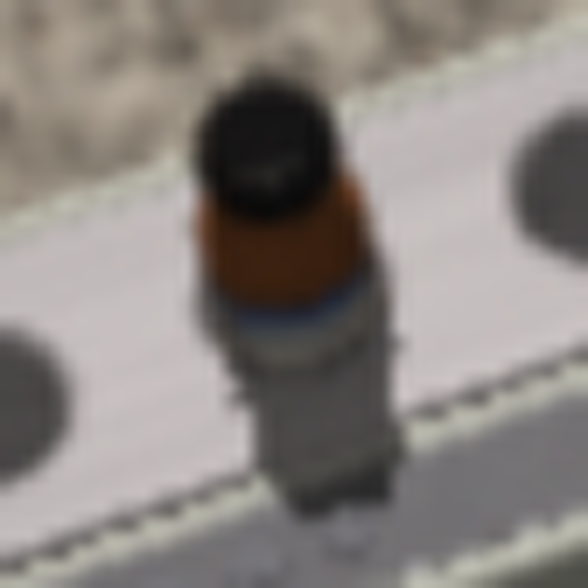

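```bash
cat > g.py <<'E'
import sys;from h import *
# target x y z (m) and direction of tool y (deg) -> offset mm, roll deg
s=robot.observe();q=s['tool_rot'];R=Rn.from_quat([*q[1:],q[0]]).as_matrix()
x,y,z,a=map(float,sys.argv[1:5]);a=np.radians(a)
cur=np.arctan2(R[1,1],R[0,1]);r=-(a-cur);r=(r+np.pi)%(2*np.pi)-np.pi
print('t',round(s['time'],2),'pos',s['eef_pos'].round(4),'tooly',round(np.degrees(cur),1),'tilt',round(np.degrees(np.arccos(-R[2,2])),2),'gap',round(s['finger_gap']*91.2,1),'F',round(s['grasp_force'],1),'q6',round(np.degrees(s['qpos'][5])))
print('offset',(R.T@(np.array([x,y,z])-s['eef_pos'])*1000).round(1),'roll',round(np.degrees(r),1))
E
python3 g.py .4586 -.085 .213 0
```

```text
t 0.1 pos [ 0.1631 -0.5509  0.2132] tooly -73.5 tilt 0.09 gap 91.4 F 0.0 q6 -1
offset [ 415.6 -362.9    0.8] roll -73.5
```

```bash
python3 -m crank '{"offset":[[415.6,-362.9,0],[415.6,-362.9,0],[415.6,-362.9,0],[415.6,-362.9,0],[415.6,-362.9,0],[415.6,-362.9,0],[415.6,-362.9,0],[415.6,-362.9,0],[415.6,-362.9,0],[415.6,-362.9,0],[415.6,-362.9,0],[415.6,-362.9,0]],"roll":[-73.5,-73.5,-73.5,-73.5,-73.5,-73.5,-73.5,-73.5,-73.5,-73.5,-73.5,-73.5]}' 60; python3 g.py .4586 -.085 .213 0
```

```text
time: 1.1
eef_pos: [0.4314, -0.1271, 0.2139]
tool_rot: [0.0, 0.707, 0.708, -0.0]
ft_force: [1.0, -0.1, 0.2]
finger_gap: 0.657
grasp_force: 0.0
t 1.1 pos [ 0.4314 -0.1271  0.2139] tooly 0.1 tilt 0.02 gap 59.9 F 0.0 q6 -18
offset [42.1 27.2  0.9] roll 0.1
```

```bash
python3 -m crank '{"offset":[[42,27,0],[42,27,0],[42,27,0],[42,27,0]],"roll":[0,0,0,0]}'; python3 g.py .4586 -.085 .038 0
```

```text
time: 1.43
eef_pos: [0.4575, -0.0872, 0.2135]
tool_rot: [-0.0, 0.707, 0.708, -0.001]
ft_force: [-0.6, -1.4, 0.1]
finger_gap: 0.661
grasp_force: 0.0
t 1.43 pos [ 0.4575 -0.0872  0.2135] tooly 0.1 tilt 0.1 gap 60.3 F 0.0 q6 -12
offset [  2.4   1.4 175.5] roll 0.1
```

```bash
python3 -m crank '{"offset":[[2,1,40],[2,1,80],[2,1,105],[2,1,125],[2,1,125],[2,1,125]],"roll":[0,0,0,0,0,0]}'; python3 g.py .4586 -.085 .038 0
python3 - <<'E'
from h import *
t=rgb("top")[250:325,310:410];s=rgb("scene")[230:320,340:460]
f=lambda i:cv2.resize(i,(400,300),interpolation=cv2.INTER_CUBIC)
cv2.imwrite("pics/p1.png",np.hstack([f(t),f(s)])[:,:,::-1])
E
```

```text
time: 1.93
eef_pos: [0.4578, -0.0865, 0.0886]
tool_rot: [-0.001, 0.708, 0.706, -0.001]
ft_force: [0.4, 0.0, -0.1]
finger_gap: 0.659
grasp_force: 0.0
t 1.93 pos [ 0.4578 -0.0865  0.0886] tooly -0.1 tilt 0.14 gap 60.1 F 0.0 q6 -12
offset [ 1.5  0.9 50.6] roll -0.1
```

View pics/p1.png

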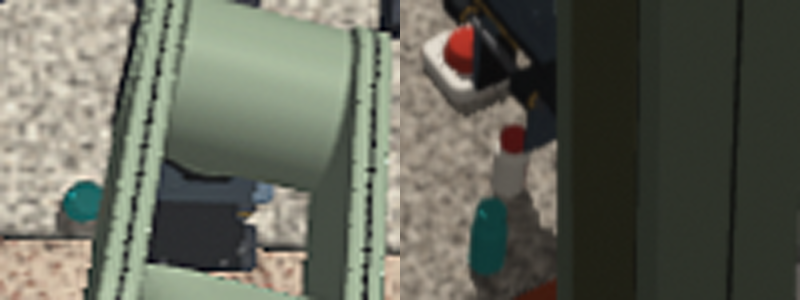

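```bash
python3 -m crank '{"offset":[[1,1,25],[1,1,40],[1,1,50],[1,1,50],[1,1,50]],"roll":[0,0,0,0,0]}'; python3 g.py .4586 -.085 .038 0;python3 -m crank '{"offset":[[0,0,0],[0,0,0],[0,0,0],[0,0,0],[0,0,0],[0,0,0],[0,0,0],[0,0,0]],"roll":[0,0,0,0,0,0,0,0]}' 10; python3 g.py .537 .3705 .28 -5
```

```text
time: 2.45
eef_pos: [0.4608, -0.0846, 0.0401]
tool_rot: [0.001, 0.707, 0.707, 0.0]
ft_force: [-0.3, -0.4, 0.1]
finger_gap: 0.658
grasp_force: 0.0
t 2.45 pos [ 0.4608 -0.0846  0.0401] tooly -0.0 tilt 0.12 gap 60.0 F 0.0 q6 -12
offset [-0.4 -2.2  2.1] roll -0.0
time: 3.12
eef_pos: [0.4602, -0.0842, 0.0392]
tool_rot: [0.0, 0.707, 0.707, 0.0]
ft_force: [0.0, -0.1, 3.1]
finger_gap: 0.268
grasp_force: 30.0
t 3.12 pos [ 0.4602 -0.0842  0.0392] tooly -0.0 tilt 0.02 gap 24.5 F 30.0 q6 -12
offset [ 454.6   76.9 -240.9] roll 5.0
```

```bash
python3 -m crank '{"offset":[[0,0,-30],[0,0,-70],[0,0,-110],[0,0,-150],[0,0,-190],[0,0,-230],[0,0,-240],[40,7,-240],[80,14,-240],[120,20,-240],[160,27,-240],[200,34,-240]],"roll":[0,0,0,0,0,0,0,1,2,3,4,5]}'; python3 -m crank '{"offset":[[40,7,0],[80,14,0],[120,20,0],[160,27,0],[200,34,0],[240,41,0],[255,43,0],[255,43,0],[255,43,0],[255,43,0]],"roll":[0,0,0,0,0,0,0,0,0,0]}'; python3 g.py .537 .3705 .28 -5
python3 - <<'E'
from h import *
t=rgb("top")[190:290,120:253];s=rgb("scene")[190:370,120:360]
f=lambda i:cv2.resize(i,(400,300),interpolation=cv2.INTER_CUBIC)
cv2.imwrite("pics/p2.png",np.hstack([f(t),f(s)])[:,:,::-1])
E
```

```text
time: 4.12
eef_pos: [0.4937, 0.1176, 0.2782]
tool_rot: [-0.0, 0.738, 0.675, -0.0]
ft_force: [0.9, -1.0, -0.3]
finger_gap: 0.268
grasp_force: 30.0
time: 4.95
eef_pos: [0.5588, 0.365, 0.2782]
tool_rot: [0.0, 0.737, 0.675, -0.001]
ft_force: [0.7, -0.6, 0.1]
finger_gap: 0.27
grasp_force: 30.0
t 4.95 pos [0.5588 0.365  0.2782] tooly -5.0 tilt 0.12 gap 24.6 F 30.0 q6 37
offset [  3.5 -22.2  -1.8] roll -0.0
```

View pics/p2.png

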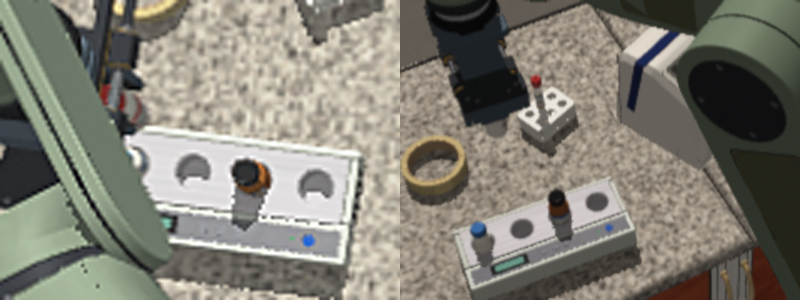

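```bash
python3 -m crank '{"offset":[[3.5,-22,0],[3.5,-22,40],[3.5,-22,80],[3.5,-22,120],[3.5,-22,150],[3.5,-22,172],[3.5,-22,172],[3.5,-22,172],[3.5,-22,172]],"roll":[0,0,0,0,0,0,0,0,0]}'; python3 g.py .5372 .3708 .06 -5
python3 - <<'E'
from h import *
t=rgb("top")[215:290,145:245];s=rgb("scene")[280:370,140:260]
f=lambda i:cv2.resize(i,(400,300),interpolation=cv2.INTER_CUBIC)
cv2.imwrite("pics/p3.png",np.hstack([f(t),f(s)])[:,:,::-1])
E
```

```text
time: 5.8
eef_pos: [0.5388, 0.3716, 0.1092]
tool_rot: [0.0, 0.738, 0.675, 0.002]
ft_force: [0.5, 1.4, 0.9]
finger_gap: 0.267
grasp_force: 30.0
t 5.8 pos [0.5388 0.3716 0.1092] tooly -5.1 tilt 0.21 gap 24.3 F 30.0 q6 39
offset [-1.1 -1.7 49.2] roll -0.1
```

View pics/p3.png

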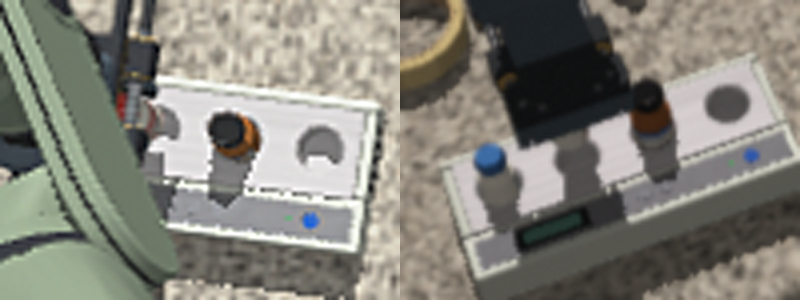

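```bash
python3 -m crank '{"offset":[[-0.5,-1,10],[-0.5,-1,20],[-0.5,-1,28],[-0.5,-1,32],[-0.5,-1,32],[-0.5,-1,32]],"roll":[0,0,0,0,0,0]}'; python3 g.py .5372 .3708 .06 -5;  python3 -m crank '{"offset":[[0,0,4],[0,0,8],[0,0,12],[0,0,12],[0,0,12]],"roll":[0,0,0,0,0]}'; python3 g.py .5372 .3708 .06 -5
```

```text
time: 6.4
eef_pos: [0.5363, 0.3711, 0.0743]
tool_rot: [-0.0, 0.737, 0.676, -0.001]
ft_force: [0.1, 0.4, 0.0]
finger_gap: 0.268
grasp_force: 30.0
t 6.4 pos [0.5363 0.3711 0.0743] tooly -5.0 tilt 0.06 gap 24.4 F 30.0 q6 39
offset [-0.2  0.9 14.3] roll -0.0
time: 6.82
eef_pos: [0.5363, 0.371, 0.0625]
tool_rot: [-0.0, 0.737, 0.676, -0.0]
ft_force: [0.4, -0.4, 0.6]
finger_gap: 0.27
grasp_force: 30.0
t 6.82 pos [0.5363 0.371  0.0625] tooly -5.0 tilt 0.04 gap 24.7 F 30.0 q6 39
offset [-0.1  0.9  2.5] roll -0.0
```

```bash
python3 -m crank '{"offset":[[0,0,1.5],[0,0,3],[0,0,3]],"roll":[0,0,0]}';python3 -m crank '{"offset":[[0,0,0],[0,0,0],[0,0,0],[0,0,0],[0,0,-40],[0,0,-80],[0,0,-120],[0,0,-160],[0,0,-200],[0,0,-215],[0,0,-215]],"roll":[0,0,0,0,0,0,0,0,0,0,0]}' 55; python3 g.py .433 -.217 .278 0
```

```text
time: 7.07
eef_pos: [0.5364, 0.371, 0.0597]
tool_rot: [0.0, 0.737, 0.676, -0.0]
ft_force: [0.7, 0.2, -1.0]
finger_gap: 0.263
grasp_force: 30.0
time: 7.98
eef_pos: [0.5383, 0.3723, 0.281]
tool_rot: [0.001, 0.737, 0.675, 0.005]
ft_force: [0.0, 0.3, 0.0]
finger_gap: 0.605
grasp_force: 0.0
t 7.98 pos [0.5383 0.3723 0.281 ] tooly -5.0 tilt 0.64 gap 55.2 F 0.0 q6 39
offset [-596.3  -53.4   -1.6] roll -5.0
```

```bash
python3 -m crank '{"offset":[[-40,-4,0],[-80,-7,0],[-120,-11,0],[-160,-14,0],[-200,-18,0],[-240,-22,0],[-280,-25,0],[-320,-29,0],[-360,-32,0],[-400,-36,0],[-440,-39,0],[-480,-43,0]],"roll":[0,0,0,0,0,0,-1,-2,-3,-4,-5,-5]}';  python3 -m crank '{"offset":[[-40,0,0],[-80,0,0],[-110,0,0],[-110,0,0],[-110,0,0],[-110,0,0]],"roll":[0,0,0,0,0,0]}'; python3 g.py .4325 -.217 .038 0
python3 - <<'E'
from h import *
T=rgb("top");S=rgb("scene")
print(blobs(mask(T,'red'),(160,230,200,262)),blobs(mask(S,'red'),(175,290,215,335)))
E
```

```text
time: 8.98
eef_pos: [0.4504, -0.1049, 0.2738]
tool_rot: [-0.001, 0.707, 0.707, -0.0]
ft_force: [1.7, -0.6, 0.3]
finger_gap: 0.606
grasp_force: 0.0
time: 9.48
eef_pos: [0.4512, -0.2126, 0.2739]
tool_rot: [-0.001, 0.707, 0.707, -0.0]
ft_force: [-0.6, 0.2, 0.0]
finger_gap: 0.603
grasp_force: 0.0
t 9.48 pos [ 0.4512 -0.2126  0.2739] tooly -0.0 tilt 0.14 gap 55.0 F 0.0 q6 -27
offset [ -4.7 -18.2 236. ] roll -0.0
[([180.2, 246.9], [176, 243, 9, 8, 49])] [([191.1, 319.1], [187, 315, 9, 9, 62])]
```

```bash
python3 -m crank '{"offset":[[-4.5,-18,0],[-4.5,-18,40],[-4.5,-18,80],[-4.5,-18,120],[-4.5,-18,150],[-4.5,-18,170],[-4.5,-18,180],[-4.5,-18,180],[-4.5,-18,180]],"roll":[0,0,0,0,0,0,0,0,0]}'; python3 g.py .4325 -.217 .035 0
python3 - <<'E'
from h import *
p,e=tri((191.1,319.1),(180.2,246.9));print('red',p,e)
T=rgb("top");S=rgb("scene")
print(blobs(mask(T,'blue'),(385,275,415,305)),blobs(mask(S,'blue'),(410,245,440,280)))
E
```

```text
time: 10.33
eef_pos: [0.4339, -0.2168, 0.0949]
tool_rot: [-0.0, 0.707, 0.708, -0.0]
ft_force: [-0.4, -0.2, -0.2]
finger_gap: 0.605
grasp_force: 0.0
t 10.33 pos [ 0.4339 -0.2168  0.0949] tooly 0.1 tilt 0.04 gap 55.1 F 0.0 q6 -28
offset [-0.2 -1.3 59.9] roll 0.1
red [0.53450087 0.37071779 0.07970572] 0.0007254766699802691
[] []
```

```bash
python3 -m crank '{"offset":[[0,-1,25],[0,-1,45],[0,-1,58],[0,-1,60],[0,-1,60],[0,-1,60]],"roll":[0,0,0,0,0,0]}'; python3 g.py .4325 -.217 .035 0;python3 -m crank '{"offset":[[0,0,0],[0,0,0],[0,0,0],[0,0,0],[0,0,0],[0,0,0],[0,0,0],[0,0,0]],"roll":[0,0,0,0,0,0,0,0]}' 10; python3 g.py .5265 .259 .28 -5
```

```text
time: 10.93
eef_pos: [0.4337, -0.2182, 0.0362]
tool_rot: [0.001, 0.707, 0.707, 0.0]
ft_force: [0.1, -0.5, 0.7]
finger_gap: 0.603
grasp_force: 0.0
t 10.93 pos [ 0.4337 -0.2182  0.0362] tooly -0.0 tilt 0.15 gap 55.0 F 0.0 q6 -28
offset [ 1.2 -1.2  1.2] roll -0.0
time: 11.6
eef_pos: [0.4329, -0.2179, 0.0351]
tool_rot: [0.0, 0.707, 0.707, 0.0]
ft_force: [-0.2, 1.1, 2.8]
finger_gap: 0.259
grasp_force: 29.9
t 11.6 pos [ 0.4329 -0.2179  0.0351] tooly -0.0 tilt 0.02 gap 23.6 F 29.9 q6 -28
offset [ 476.8   93.6 -244.9] roll 5.0
```

```bash
python3 -m crank '{"offset":[[0,0,-30],[0,0,-70],[0,0,-110],[0,0,-150],[0,0,-190],[0,0,-230],[0,0,-243],[40,8,-243],[80,16,-243],[120,23,-243],[160,31,-243],[200,39,-243]],"roll":[0,0,0,0,0,0,0,1,2,3,4,5]}'; python3 -m crank '{"offset":[[40,8,0],[80,16,0],[120,24,0],[160,32,0],[200,40,0],[240,48,0],[270,55,0],[270,55,0],[270,55,0],[270,55,0]],"roll":[0,0,0,0,0,0,0,0,0,0]}'; python3 g.py .5262 .2592 .28 -5
```

```text
time: 12.6
eef_pos: [0.4715, -0.0161, 0.2778]
tool_rot: [0.0, 0.738, 0.675, -0.0]
ft_force: [0.7, -0.2, -0.1]
finger_gap: 0.256
grasp_force: 29.9
time: 13.43
eef_pos: [0.5497, 0.2458, 0.2773]
tool_rot: [0.0, 0.737, 0.676, -0.001]
ft_force: [-0.3, -0.4, 0.0]
finger_gap: 0.258
grasp_force: 29.9
t 13.43 pos [0.5497 0.2458 0.2773] tooly -5.0 tilt 0.11 gap 23.5 F 29.9 q6 28
offset [ 11.3 -24.6  -2.7] roll 0.0
```

```bash
python3 -m crank '{"offset":[[11,-24.5,0],[11,-24.5,40],[11,-24.5,80],[11,-24.5,120],[11,-24.5,150],[11,-24.5,170],[11,-24.5,172],[11,-24.5,172],[11,-24.5,172]],"roll":[0,0,0,0,0,0,0,0,0]}'; python3 g.py .5262 .2588 .055 -5
```

```text
time: 14.18
eef_pos: [0.5278, 0.259, 0.1077]
tool_rot: [0.0, 0.738, 0.675, 0.001]
ft_force: [-0.1, -0.0, -0.2]
finger_gap: 0.261
grasp_force: 29.9
t 14.18 pos [0.5278 0.259  0.1077] tooly -5.1 tilt 0.16 gap 23.8 F 29.9 q6 30
offset [-0.5 -1.7 52.7] roll -0.1
```

```bash
python3 -m crank '{"offset":[[-0.3,-1,10],[-0.3,-1,20],[-0.3,-1,30],[-0.3,-1,36],[-0.3,-1,36],[-0.3,-1,36]],"roll":[0,0,0,0,0,0]}'; python3 g.py .5262 .2588 .055 -5;  python3 -m crank '{"offset":[[0,0,4],[0,0,8],[0,0,12],[0,0,12],[0,0,12]],"roll":[0,0,0,0,0]}'; python3 g.py .5262 .2588 .055 -5
```

```text
time: 14.68
eef_pos: [0.5267, 0.2594, 0.0694]
tool_rot: [0.001, 0.737, 0.676, 0.001]
ft_force: [5.3, 0.4, -4.4]
finger_gap: 0.261
grasp_force: 29.4
t 14.68 pos [0.5267 0.2594 0.0694] tooly -5.0 tilt 0.1 gap 23.8 F 29.4 q6 30
offset [-0.6 -0.4 14.4] roll 0.0
time: 15.1
eef_pos: [0.5266, 0.2595, 0.0577]
tool_rot: [0.001, 0.737, 0.676, 0.001]
ft_force: [5.7, 0.3, -1.1]
finger_gap: 0.26
grasp_force: 29.4
t 15.1 pos [0.5266 0.2595 0.0577] tooly -5.0 tilt 0.12 gap 23.8 F 29.4 q6 30
offset [-0.7 -0.4  2.7] roll -0.0
```

```bash
python3 -m crank '{"offset":[[0,1,1],[0,1,2.5],[0,1,2.5]],"roll":[0,0,0]}';python3 -m crank '{"offset":[[0,0,0],[0,0,0],[0,0,0],[0,0,0],[0,0,-40],[0,0,-80],[0,0,-120],[0,0,-160],[0,0,-200],[0,0,-220],[0,0,-220],[0,0,-220]],"roll":[0,0,0,0,0,0,0,0,0,0,0,0]}' 55; python3 - <<'E'
from h import *
T=rgb("top");S=rgb("scene")
print(blobs(mask(T,'blue'),(150,230,250,262)),blobs(mask(S,'blue'),(150,290,260,340)))
t=T[215:290,145:245];s=S[280:370,140:260]
f=lambda i:cv2.resize(i,(400,300),interpolation=cv2.INTER_CUBIC)
cv2.imwrite("pics/p4.png",np.hstack([f(t),f(s)])[:,:,::-1])
E
python3 g.py .5315 .315 .28 -25
```

```text
time: 15.35
eef_pos: [0.5269, 0.2593, 0.0552]
tool_rot: [0.0, 0.737, 0.676, 0.0]
ft_force: [3.8, 0.0, 1.0]
finger_gap: 0.26
grasp_force: 29.5
time: 16.35
eef_pos: [0.5264, 0.2592, 0.2762]
tool_rot: [0.0, 0.737, 0.676, 0.001]
ft_force: [-0.5, -0.6, -0.9]
finger_gap: 0.603
grasp_force: 0.0
[([158.2, 243.1], [156, 240, 6, 7, 29]), ([222.1, 251.6], [219, 248, 7, 8, 45])] [([236.3, 303.2], [233, 300, 8, 8, 45]), ([166.4, 326.9], [163, 324, 8, 7, 47]), ([245.0, 326.2], [243, 325, 5, 4, 12])]
t 16.45 pos [0.5255 0.2587 0.2735] tooly -5.0 tilt 0.24 gap 55.1 F 0.0 q6 30
offset [56.6  1.  -6.7] roll 20.0
```

View pics/p4.png

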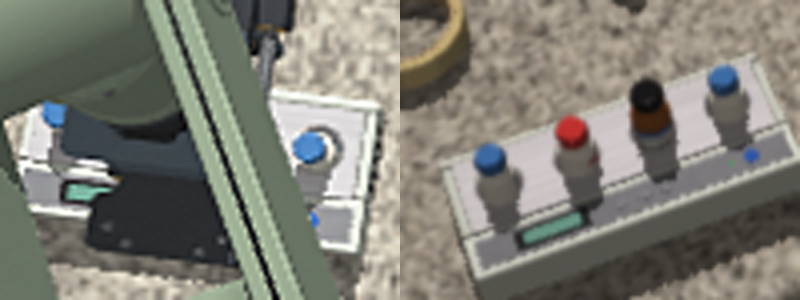

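```bash
python3 -m crank '{"offset":[[40,0,0],[56.5,0.5,30],[56.5,0.5,70],[56.5,0.5,110],[56.5,0.5,140],[56.5,0.5,160],[56.5,0.5,165],[56.5,0.5,165],[56.5,0.5,165]],"roll":[7,14,20,20,20,20,20,20,20]}' 50; python3 g.py .5315 .315 .061 -25; python3 -c "
from h import *
print(tri((236.3,303.2),(222.1,251.6)))"
```

```text
time: 17.2
eef_pos: [0.5322, 0.3155, 0.1104]
tool_rot: [0.0, 0.843, 0.537, -0.0]
ft_force: [0.3, 0.2, 0.6]
finger_gap: 0.549
grasp_force: 0.0
t 17.2 pos [0.5322 0.3155 0.1104] tooly -25.0 tilt 0.02 gap 50.1 F 0.0 q6 55
offset [-0.7 -0.4 49.4] roll -0.0
(array([0.52628081, 0.2605356 , 0.07641915]), np.float64(0.0008689417405149))
```

```bash
python3 -m crank '{"offset":[[0,0,20],[0,0,38],[0,0,48],[0,0,49],[0,0,49]],"roll":[0,0,0,0,0]}'; python3 -m crank '{"offset":[[0,0,0],[0,0,0],[0,0,0],[0,0,0],[0,0,0],[0,0,0],[0,0,0],[0,0,0]],"roll":[0,0,0,0,0,0,0,0]}' 10; python3 g.py .53 .315 .061 -25;python3 -m crank '{"offset":[[0,0,-8],[0,0,-16],[0,0,-24],[0,0,-32],[0,0,-50],[0,0,-80],[0,0,-120],[0,0,-160],[0,0,-200],[0,0,-200],[0,0,-200]],"roll":[0,0,0,0,0,0,0,0,0,0,0]}'; python3 g.py .53 .315 .061 -25
python3 - <<'E'
from h import *
s=robot.observe()['eef_pos']
c=proj('scene',s-[0,0,.02])[0];print(c)
x,y=c.astype(int);S=rgb("scene")[y-35:y+35,x-45:x+45]
cv2.imwrite("pics/p5.png",cv2.resize(S,(720,560),interpolation=cv2.INTER_CUBIC)[:,:,::-1]);print(x-45,y-35)
E
```

```text
time: 17.62
eef_pos: [0.5325, 0.3156, 0.0621]
tool_rot: [0.0, 0.843, 0.537, 0.0]
ft_force: [0.4, 0.1, 0.4]
finger_gap: 0.55
grasp_force: 0.0
time: 18.28
eef_pos: [0.5326, 0.3157, 0.0622]
tool_rot: [0.0, 0.843, 0.537, 0.001]
ft_force: [-0.7, -0.4, 6.0]
finger_gap: 0.291
grasp_force: 30.0
t 18.28 pos [0.5326 0.3157 0.0622] tooly -25.0 tilt 0.09 gap 26.6 F 30.0 q6 55
offset [-1.7 -2.1  1.2] roll -0.0
time: 19.2
eef_pos: [0.5331, 0.316, 0.2651]
tool_rot: [0.0, 0.843, 0.537, 0.003]
ft_force: [0.3, 0.2, -0.6]
finger_gap: 0.293
grasp_force: 30.0
t 19.2 pos [0.5331 0.316  0.2651] tooly -25.0 tilt 0.39 gap 26.7 F 30.0 q6 55
offset [ -3.4  -3.2 204.1] roll -0.0
[203.6723403  265.89997299]
158 230
```

View pics/p5.png

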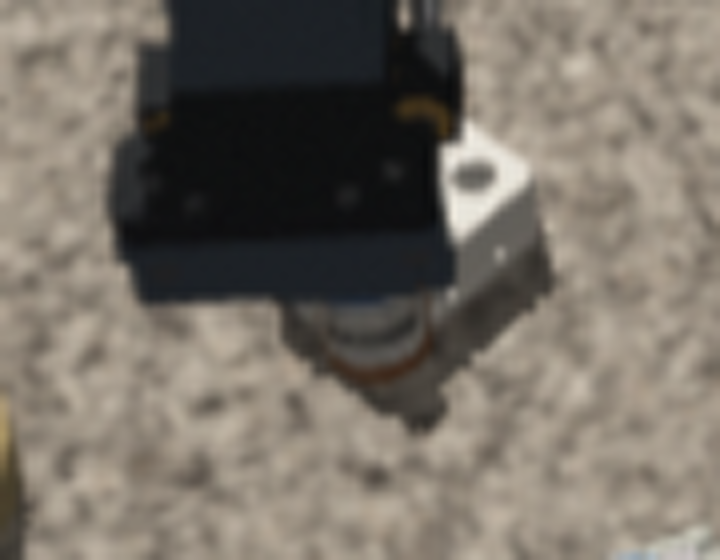

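```bash
cat > lab.py <<'E'
from h import *
s=robot.observe()['eef_pos'];im=rgb("scene").astype(np.float32)
b=s-[0,0,.0422]
for h in(.002,.009,.014,.018):
    r=[]
    for a in range(90,256,5):
        p=proj('scene',b+[.0145*np.cos(np.radians(a)),.0145*np.sin(np.radians(a)),h])[0]
        c=cv2.remap(im,np.array([[p[0]]],np.float32),np.array([[p[1]]],np.float32),1)[0,0]
        r.append(f"{a}:{int(c[0])},{int(c[2])}")
    print(h,*r)
E
python3 lab.py
```

```text
0.002 90:68,51 95:68,49 100:68,47 105:72,51 110:70,48 115:65,41 120:69,44 125:68,44 130:66,43 135:60,37 140:60,34 145:60,33 150:62,35 155:63,35 160:62,34 165:61,32 170:59,32 175:62,35 180:63,35 185:64,35 190:65,38 195:65,40 200:65,40 205:66,43 210:64,41 215:62,39 220:62,42 225:59,39 230:56,37 235:56,38 240:56,39 245:57,42 250:58,44 255:59,45
0.009 90:72,61 95:73,62 100:72,61 105:72,58 110:73,57 115:77,62 120:77,64 125:76,61 130:76,59 135:79,62 140:82,67 145:82,66 150:83,67 155:81,66 160:79,64 165:77,61 170:77,63 175:79,65 180:82,69 185:83,70 190:81,66 195:79,62 200:78,60 205:77,58 210:74,57 215:74,58 220:72,58 225:69,56 230:65,52 235:64,50 240:65,50 245:70,53 250:76,60 255:84,69
0.014 90:63,51 95:67,56 100:72,61 105:69,59 110:68,57 115:70,60 120:75,66 125:77,70 130:77,70 135:78,71 140:80,73 145:80,74 150:79,73 155:79,73 160:79,73 165:79,72 170:79,73 175:80,75 180:80,74 185:78,71 190:78,71 195:80,73 200:78,71 205:78,71 210:77,69 215:76,69 220:80,72 225:77,67 230:75,63 235:77,64 240:83,70 245:88,76 250:88,77 255:85,76
0.018 90:70,61 95:67,57 100:67,56 105:67,56 110:64,54 115:61,51 120:60,51 125:57,51 130:59,53 135:62,56 140:65,59 145:66,60 150:64,58 155:63,57 160:63,58 165:61,56 170:58,53 175:54,49 180:55,50 185:55,50 190:54,49 195:49,46 200:52,49 205:56,51 210:58,52 215:66,59 220:71,63 225:76,67 230:79,69 235:80,69 240:80,70 245:74,66 250:61,56 255:48,47
```

```bash
python3 -m crank '{"offset":[[0,0,0],[0,0,0],[0,0,0],[0,0,0],[0,0,0],[0,0,0],[0,0,0],[0,0,0],[0,0,0],[0,0,0],[0,0,0]],"roll":[7,14,21,28,35,42,49,56,60,60,60]}' >/dev/null; python3 lab.py | grep -v 0.002; python3 -m crank '{"offset":[[0,0,0],[0,0,0],[0,0,0],[0,0,0],[0,0,0],[0,0,0],[0,0,0],[0,0,0],[0,0,0],[0,0,0],[0,0,0],[0,0,0]],"roll":[-7,-14,-21,-28,-35,-42,-49,-56,-63,-70,-77,-84]}'  >/dev/null;python3 -m crank '{"offset":[[0,0,0],[0,0,0],[0,0,0],[0,0,0],[0,0,0],[0,0,0],[0,0,0],[0,0,0]],"roll":[-7,-14,-21,-28,-36,-36,-36,-36]}'; python3 lab.py | grep -v 0.002; python3 g.py .45 -.25 .3 65
```

```text
0.009 90:66,59 95:70,63 100:75,67 105:77,67 110:80,70 115:86,77 120:83,70 125:81,66 130:83,67 135:87,72 140:87,72 145:87,72 150:88,72 155:88,71 160:87,69 165:86,66 170:82,59 175:70,40 180:61,27 185:59,20 190:57,17 195:57,17 200:57,17 205:55,18 210:54,18 215:54,20 220:52,22 225:50,23 230:51,27 235:52,32 240:54,35 245:56,38 250:58,40 255:64,47
0.014 90:61,56 95:62,57 100:63,58 105:65,59 110:67,62 115:71,65 120:75,69 125:74,68 130:74,67 135:74,67 140:78,70 145:84,76 150:89,80 155:94,85 160:96,85 165:95,81 170:87,67 175:76,48 180:64,28 185:59,21 190:57,17 195:56,16 200:55,15 205:54,15 210:53,15 215:53,16 220:52,20 225:52,24 230:53,28 235:57,36 240:64,45 245:72,55 250:82,66 255:92,78
0.018 90:58,53 95:62,57 100:63,58 105:62,57 110:61,56 115:62,57 120:59,55 125:54,50 130:52,48 135:53,48 140:52,47 145:63,57 150:73,66 155:82,74 160:88,79 165:94,84 170:86,67 175:76,48 180:65,30 185:59,20 190:57,17 195:55,15 200:55,15 205:54,15 210:54,16 215:54,17 220:54,19 225:57,27 230:62,36 235:71,50 240:82,64 245:90,75 250:94,80 255:95,80
time: 21.93
eef_pos: [0.532, 0.3154, 0.2611]
tool_rot: [-0.0, 0.463,
[... 528 characters left out ...]
0:60,20 145:70,36 150:81,55 155:91,73 160:96,83 165:95,83 170:89,77 175:83,70 180:81,72 185:82,75 190:80,73 195:79,72 200:80,73 205:80,74 210:76,68 215:76,68 220:73,65 225:66,58 230:63,55 235:62,54 240:65,57 245:71,63 250:76,67 255:79,70
0.018 90:62,37 95:59,31 100:57,24 105:57,23 110:58,22 115:58,18 120:58,18 125:59,18 130:59,17 135:59,17 140:61,23 145:67,34 150:81,57 155:86,69 160:86,74 165:78,68 170:70,60 175:62,52 180:58,51 185:58,53 190:60,55 195:59,53 200:59,53 205:64,59 210:63,58 215:63,58 220:62,57 225:59,54 230:63,57 235:68,61 240:73,65 245:79,70 250:80,72 255:81,74
t 21.98 pos [0.532  0.3154 0.2612] tooly 34.9 tilt 0.02 gap 26.4 F 30.0 q6 -5
offset [-416.8 -390.7  -38.6] roll -30.1
```

```bash
python3 g.py .433 -.248 .262 91
```

```text
t 21.98 pos [0.532  0.3154 0.2612] tooly 34.9 tilt 0.02 gap 26.4 F 30.0 q6 -5
offset [-405.4 -403.5   -0.6] roll -56.1
```

```bash
python3 -m crank '{"offset":[[-10,-10,-5],[-30,-30,-10],[-58,-57,-10],[-86,-85,-10],[-114,-113,-10],[-142,-141,-10],[-170,-169,-10],[-198,-197,-10],[-226,-225,-10],[-254,-253,-10],[-282,-281,-10],[-300,-299,-10]],"roll":[-5,-10,-15,-20,-25,-30,-35,-40,-45,-50,-55,-56]}'; python3 g.py .433 -.248 .262 91
```

```text
time: 22.98
eef_pos: [0.4581, -0.1048, 0.2717]
tool_rot: [0.0, -0.009, 1.0, -0.001]
ft_force: [0.2, 0.6, -1.3]
finger_gap: 0.293
grasp_force: 30.0
t 22.98 pos [ 0.4581 -0.1048  0.2717] tooly 91.0 tilt 0.09 gap 26.7 F 30.0 q6 -105
offset [  27.6 -142.7    9.9] roll -0.0
```

```bash
python3 -m crank '{"offset":[[6,-30,0],[13,-65,0],[20,-100,0],[26,-130,20],[27,-143,50],[27,-143,80],[27,-143,95],[27,-143,99],[27,-143,99],[27,-143,99],[27,-143,99]],"roll":[0,0,0,0,0,0,0,0,0,0,0]}'; python3 g.py .433 -.248 .172 91
python3 - <<'E'
from h import *
t=rgb("top")[235:325,380:500];s=rgb("scene")[160:300,380:567]
f=lambda i:cv2.resize(i,(400,300),interpolation=cv2.INTER_CUBIC)
cv2.imwrite("pics/p6.png",np.hstack([f(t),f(s)])[:,:,::-1])
E
```

```text
time: 23.9
eef_pos: [0.4357, -0.2456, 0.174]
tool_rot: [0.001, -0.009, 1.0, -0.001]
ft_force: [-0.3, -0.0, -1.0]
finger_gap: 0.289
grasp_force: 30.0
t 23.9 pos [ 0.4357 -0.2456  0.174 ] tooly 91.0 tilt 0.19 gap 26.3 F 30.0 q6 -122
offset [ 2.8 -2.3  2. ] roll 0.0
```

View pics/p6.png

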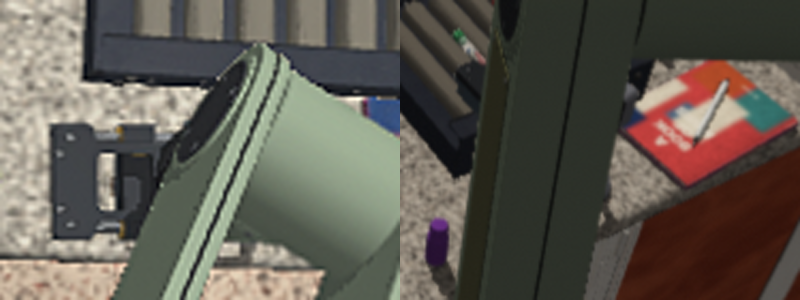

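```bash
python3 -m crank '{"offset":[[2,-1.5,1],[2,-1.5,1],[2,-1.5,1],[2,-1.5,1],[2,-1.5,1],[2,-1.5,1]],"roll":[0,0,0,0,0,0]}'; python3 g.py .433 -.248 .172 91
python3 - <<'E'
from h import *
T=cv2.imread("pics/top0.png")[:,:,::-1]
g=T.astype(int).max(2)
m=np.zeros(g.shape,np.uint8);m[265:308,455:482]=(g[265:308,455:482]<55)
n,l,s,c=cv2.connectedComponentsWithStats(m);i=1+np.argmax(s[1:,4]);print(s[i],c[i])
# right (rear) boundary of the black bezel = line on head top
pts=np.array([(np.where(l[y]==i)[0].max()+.5,y) for y in range(s[i][1]+3,s[i][1]+s[i][3]-3)],np.float32);print(pts[:,0])
W=np.array([plane('top',p,.182)[:2] for p in pts],np.float32)
v=cv2.fitLine(W,cv2.DIST_HUBER,0,.01,.01).ravel();print(v,np.degrees(np.arctan(v[1]/v[0])))
ys=[s[i][1],s[i][1]+s[i][3]-1]
for y in ys:print(plane('top',(c[i][0],y),.17))
E
```

```text
time: 24.5
eef_pos: [0.4327, -0.2468, 0.1715]
tool_rot: [0.0, -0.009, 1.0, -0.0]
ft_force: [-0.0, -0.2, -0.5]
finger_gap: 0.289
grasp_force: 30.0
t 24.5 pos [ 0.4327 -0.2468  0.1715] tooly 91.0 tilt 0.0 gap 26.4 F 30.0 q6 -122
offset [-0.3 -1.2 -0.5] roll -0.0
[456 274  21  27 353] [467.18696884 286.92067989]
[472.5 472.5 473.5 473.5 473.5 473.5 473.5 473.5 474.5 474.5 474.5 474.5
 474.5 474.5 475.5 475.5 475.5 475.5 475.5 475.5 476.5]
[ 0.9874194   0.1581229   0.44862688 -0.37122887] 9.0979595
[ 0.48110626 -0.35816467  0.17      ]
[ 0.41777122 -0.35726133  0.17      ]
```

```bash
python3 -c "
from cell import robot
print(robot.finish_job())"
```

```text
the job is handed in; nothing more can be done
None
```

I've handed the job in, with no verdict returned: both fresh bottles are down in the empty wells, and the amber bottle is held with its barcode about 10 cm in front of the scanner window; the arm hid that final pose from both cameras, so it is calculated, not seen.

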